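# Scrape the drip tray clean into the catch cup

### The arm

A 7-joint arm with a two-finger parallel gripper is mounted at the origin on the work surface. World frame = base frame: x ahead of the robot, y to its left, z up, the work surface at z = 0. Lengths are in m, angles in rad, forces in N, time in s.
With the tool pointing down it reaches from about 0.4 to 0.85 m from the base axis. Payload 4.5 kg.
Tool frame: the origin (TCP) lies on the centre line of the jaws, within the pads' length; the fingertips stand r.tips_ahead ahead of it and the grasp point (between the pads) is the TCP (r.tips_ahead is the distance from the TCP to the fingertips, in m); z points along the fingers, y is the direction in which the jaws open and shut (so a half turn about z gives the same grasp; the last joint's range is limited). The gripper opens to 88 mm and grips with 3 to 60 N. Pads are 18 mm wide; open, the fingers measure 123 mm over their backs; the gripper's body (75 mm by 187 mm) begins 45 mm behind the grasp point.
Start: joints at [1.219, 0.689, -0.195, 1.565, 0.157, 0.902, -0.215], TCP at [0.235, -0.579, 0.258] pointing down, gripper open.
Joint ranges: [-3.01, 3.01], [-0.46, 2.08], [-1.47, 1.51], [0.13, 2.56], [-1, 4.14], [0.04, 2.09], [-2.66, 2.66]. Speed limits (rad/s): [2.57, 2.57, 3.14, 3.14, 3.14, 3.14, 3.14].

### API

Orientations are given as a unit quaternion [x, y, z, w].
In Python, from plant import r gives the robot as it stands.
- The arm moves only by the shell command python3 -m inch 'ROWS' [FORCE]. ROWS is JSON, a list of rows, each a list of 5 numbers: the shift along the world's x, y, z in units of 25 mm (1.0 is 25 mm), then the turn about the world's z in units of 6 degrees (1.0 is 6 degrees), then the finger opening in mm, from 0 to 88.1. A call has 1 to 5 rows; each row shifts and turns the commanded pose from where the row before left it; what a row does not reach is not made up. A row lasts 1/10 s, in which the tool goes at most 50 mm and 8.59 degrees, less where a joint would pass 70% of its speed; a pose out of reach is approached as far as the arm can. A call is refused whole if a number of a shift passes 1 or a number of a turn 1, either way. A call with a gripper value outside its range is refused whole. The fingers move at their own pace and stop on an object; FORCE is the grip in N (left out, the last holds). Time passes only in rows, so rows that do not move let the fingers close. It gives the time, the measured TCP pose, the force and the opening at its end, in the units of the state.
- r.get_state(): the state, without advancing time (a new reading comes with each control period).
- r.snapshot(name): name is "scene" or "top"; returns a dict with "pixels" (420x560x3 uint8, red, green, blue), "range_z" (420x560 float32, m along the optical axis (not along the pixel's ray), 0 where there is no reading), "K" (3x3 intrinsics, pixels), "k1" (the pictures are not rectified: a ray, as slopes to the right and down, at radius r is drawn at 1 + k1 r^2 times it, then the intrinsics apply), "position" and "attitude" of the camera in the world. Camera axes: x right, y up, looking along -z (the intrinsics and any distortion apply to the point x, -y, -z); pixel columns grow to the right and rows downward; lengths in m; the calibration is good to about 2 mm. A picture is of the moment at which its call begins.
- r.finish_job(): hands the job in, once; it reports no verdict.
The state is a dict: "clock": time; "q": joint angles; "qd": joint speeds; "joint_torque": joint torques, N m; "tool_pos": TCP position; "eef_rot": TCP orientation; "contact_force": force on the tool from outside, world axes, zero at the start; "moment": the same for the moment, N m; "opening": opening from 0.0 (shut) to 1.0 (fully open).
Only numpy, scipy, OpenCV 4.12 (cv2) and the standard library are available. Lean on these libraries where they do the work, as an engineer would, in place of code of your own. Each camera call takes 0.05 s, during which the arm holds its last target. There are 200 camera calls.

### The job

Two old rubber plugs are stuck on the floor of the tilted aluminium drip tray. With the orange-handled scraper (not the blue brush), set the blade edge down in the tray above the plugs and sweep both down over the open lip into the yellow cup, without touching them with the fingers. Then put the scraper back upright in the rest it came from.

Things in the scene. Friction and masses are not known exactly. Their poses are not given: they have to be found in the camera images.
- scraper: Scraper hanging in an open fixed rest; sizes in mm. Origin: middle of the blade's bottom edge, 10 over the bench; z up, y along the edge, x across. Steel blade 64 (y) x 4 (x), z 0-60; dark guard 50 (x) x 74 (y), z 60-66; orange handle 24 (x) x 70 (y), z 66-118; 0.22 kg. Its slot is 26 (x) x 94 (y), the guard lies on its rims, 70 over the bench. A second rest holds a brush.
- tray: Fixed tray (mm), tilted 15 deg on a blue stand. Origin: on its floor's middle line, 86 over the bench; x downhill along the floor, y across, z square to it. Floor 92 wide, from back wall x -115 to open lip x 80; walls 22 high, none at the lip. Fixed round yellow cup under the lip: 124 across, rim 54 over the bench, inner floor 4 up, its axis 124 level from the origin, downhill.
- plug_a: Red rubber plug, a disc 26 mm across, 12 thick, 15 g, lying flat on the tray floor within 22 mm of its middle line, kept there by friction. It is the higher one, its centre 80 to 115 mm from the back wall: room to set the blade down behind it. Origin: centre of its underside.
- plug_b: Green rubber plug, like the red one, lower down the tray, its centre 25 to 50 mm from the lip and within 22 mm of the middle line, so one straight stroke down the middle takes both. Origin: centre of its underside.

How it is judged:
On the way, in this order (a step that is already met when the one before it is completed fails the run):
1. the scraper's blade edge is down inside the tray, within 20 mm of its floor (z of scraper in the frame of tray below 0.02 m and x of scraper in the frame of tray between -0.115 and 0.08 m and y of scraper in the frame of tray between -0.046 and 0.046 m), for 0.1 s.
2. both plugs lie in the catch cup while the scraper is still out of its rest (height (world z) of each of plug_a, plug_b below 0.045 m and linear speed of each of plug_a, plug_b below 0.05 m/s and ((x of plug_a in the frame of tray between 0.095 and 0.179 m and y of plug_a in the frame of tray between -0.053 and 0.053 m) or (x of plug_a in the frame of tray between 0.082 and 0.192 m and y of plug_a in the frame of tray between -0.035 and 0.035 m)) and ((x of plug_b in the frame of tray between 0.095 and 0.179 m and y of plug_b in the frame of tray between -0.053 and 0.053 m) or (x of plug_b in the frame of tray between 0.082 and 0.192 m and y of plug_b in the frame of tray between -0.035 and 0.035 m)) and distance of scraper from where it was at the start of the episode above 0.05 m), for 0.2 s.
At the end, for the whole second after the job is handed in: Both plugs lie at rest inside the catch cup, and the scraper stands released and at rest in the rest it came from, within 25 mm of where it started and upright within 10 degrees (height (world z) of each of plug_a, plug_b below 0.045 m and linear speed of each of plug_a, plug_b below 0.05 m/s and ((x of plug_a in the frame of tray between 0.095 and 0.179 m and y of plug_a in the frame of tray between -0.053 and 0.053 m) or (x of plug_a in the frame of tray between 0.082 and 0.192 m and y of plug_a in the frame of tray between -0.035 and 0.035 m)) and ((x of plug_b in the frame of tray between 0.095 and 0.179 m and y of plug_b in the frame of tray between -0.053 and 0.053 m) or (x of plug_b in the frame of tray between 0.082 and 0.192 m and y of plug_b in the frame of tray between -0.035 and 0.035 m)) and distance of scraper from where it was at the start of the episode below 0.025 m and angle between scraper's own z axis and vertical below 0.17 rad and linear speed of scraper below 0.02 m/s); the robot touches nothing.
It fails at once if the fingers touch a plug (contact force between the fingers and plug_a above 0.5 N or contact force between the fingers and plug_b above 0.5 N).
It also fails if it takes over 58 s, if anything falls off the work surface, if the arm or the gripper's body presses on something with over 40 N, if the wrist force passes 120 N, or if a joint passes its speed limit or range.

## Working session

There is one attempt and no reset: what is moved stays moved. The work goes in short steps, Python scripts to look and compute and a shell command to move; the robot and the scene stay as the last step left them, time stands still between calls to the robot, and variables do not carry over. Pictures are saved under pics/ and viewed, about 8 in all and at most 12, crops included, and the job is handed in when it is done.

```bash
ls; mkdir -p pics
cat > h.py <<'E'
import numpy as np, cv2
from scipy.spatial.transform import Rotation as R
from plant import r
def cloud(s):
    K=np.array(s["K"]);h,w=s["range_z"].shape;k=s["k1"]
    u,v=np.meshgrid(np.arange(w),np.arange(h))
    p=np.stack([u.ravel(),v.ravel()],1).astype(float)[:,None]
    # model: drawn = (1+k1 r^2)*ray
    n=cv2.undistortPoints(p,K,np.array([k,0,0,0,0.])).reshape(h,w,2)
    z=s["range_z"]
    P=np.stack([n[...,0]*z,-n[...,1]*z,-z],-1)
    a=np.array(s["attitude"]); M=R.from_quat(a).as_matrix() if a.size==4 else a
    W=P@M.T+np.array(s["position"]); W[z==0]=np.nan
    return W
E
python3 - <<'E'
from h import *
st=r.get_state();print({k:st[k] for k in("clock","tool_pos","eef_rot","opening","contact_force")},r.tips_ahead)
for n in("top","scene"):
    s=r.snapshot(n);cv2.imwrite(f"pics/{n}0.png",s["pixels"][...,::-1]);np.save(f"{n}0.npy",cloud(s));print(s["position"],s["attitude"],s["k1"])
E
```

```text
pics
{'clock': 0.0, 'tool_pos': array([ 0.23491823, -0.57854602,  0.25691335]), 'eef_rot': array([ 9.81443093e-01,  1.91751540e-01, -2.36498546e-04, -8.63832091e-04]), 'opening': 0.9955928764071338, 'contact_force': array([ 0.21067937,  0.43068123, -0.79142193])} 0.019
[ 0.38257656 -0.01248888  0.86989158] [-0.07341745  0.07484737  0.72433101 -0.68143403] 0.0014826281223074
[1.37952118 0.35905318 0.70943642] [0.25537658 0.39680973 0.73442554 0.48779501] -0.06588749132440615
```

View pics/top0.png

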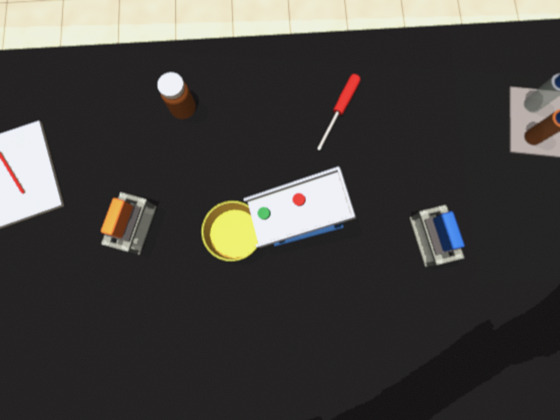

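View pics/scene0.png

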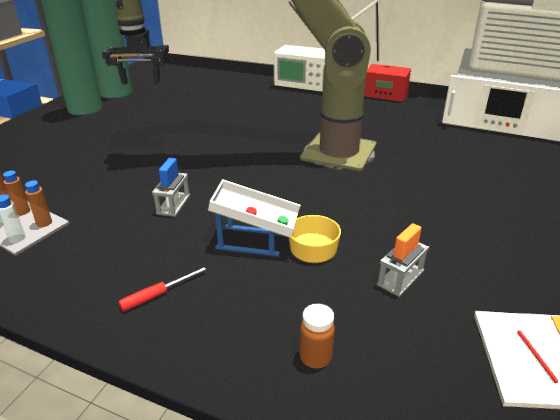

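The top view shows the orange handle at (117,217), the cup at (231,231), the tray around (300,205), the red plug at (299,199), the green plug at (264,213) and the blue brush at (453,232). The scene view agrees with this. Next I'll measure positions.

Run:
```python
from h import *
def rep(name,W,m):
    P=W[m];P=P[~np.isnan(P[:,0])];print(name,len(P),"med",np.median(P,0).round(4),"p3",np.percentile(P,3,0).round(4),"p97",np.percentile(P,97,0).round(4));return P
for n in("top","scene"):
    im=cv2.imread(f"pics/{n}0.png");W=np.load(f"{n}0.npy");hsv=cv2.cvtColor(im,cv2.COLOR_BGR2HSV);H,S,V=[hsv[...,i].astype(int) for i in range(3)]
    z=W[...,2];reg=(W[...,0]>.3)&(W[...,0]<.7)&(abs(W[...,1])<.42)
    print(n)
    h=rep("handle",W,reg&(H>5)&(H<18)&(S>180)&(z>.1)&(W[...,1]>.15))
    t=h[h[:,2]>np.percentile(h[:,2],95)-.006]
    b=cv2.minAreaRect((t[:,:2]*1000).astype(np.float32));print(" top rect",b,t[:,2].mean())
    cup=rep("cup",W,reg&(H>22)&(H<35)&(S>150)&(z>.046));
    b=cv2.minEnclosingCircle((cup[:,:2]*1000).astype(np.float32));print(b)
    red=rep("red",W,reg&((H<5)|(H>175))&(S>170)&(V>120)&(z>.07)&(z<.14)&(abs(W[...,1])<.15))
    gr=rep("green",W,reg&(H>45)&(H<80)&(S>120)&(z>.05)&(abs(W[...,1])<.15))
    # tray floor: whitish
    m=reg&(S<60)&(V>120)&(z>.05)&(z<.17)&(abs(W[...,1])<.2)&(W[...,0]>.3)
    P=rep("tray",W,m)
    for it in range(8):
        if it==0: Q=P
        A=np.c_[Q[:,:2],np.ones(len(Q))];c=np.linalg.lstsq(A,Q[:,2],rcond=None)[0]
        d=P[:,2]-np.c_[P[:,:2],np.ones(len(P))]@c;Q=P[abs(d)<max(.003,.012-.002*it)]
    g=c[:2];print(" plane",c,"tilt",np.degrees(np.arctan(np.hypot(*g))),"downhill",np.degrees(np.arctan2(-g[1],-g[0])),len(Q))
    b=cv2.minAreaRect((P[:,:2]*1000).astype(np.float32));print(" rect",b)
    b=cv2.minAreaRect((Q[:,:2]*1000).astype(np.float32));print(" floor rect",b)
    rest=rep("rest",W,(W[...,1]>.2)&(W[...,1]<.42)&reg&(S<60)&(z>.055)&(z<.075))
    if len(rest): print(cv2.minAreaRect((rest[:,:2]*1000).astype(np.float32)))
```

```text
top
handle 248 med [0.5417 0.2926 0.1164] p3 [0.5131 0.2824 0.1013] p97 [0.5718 0.3027 0.1273]
 top rect ((545.5096435546875, 299.6278076171875), (22.43462562561035, 68.32867431640625), 74.3468246459961) 0.12476085582442045
cup 100 med [0.5457 0.1337 0.0518] p3 [0.4743 0.06   0.0466] p97 [0.5746 0.1468 0.0553]
((516.7489624023438, 88.53162384033203), 60.08281707763672)
red 90 med [ 0.5618 -0.0515  0.104 ] p3 [ 0.5526 -0.0607  0.1007] p97 [ 0.5707 -0.0426  0.1069]
green 88 med [0.5426 0.0193 0.0849] p3 [0.5345 0.0101 0.0812] p97 [0.5514 0.0284 0.0883]
tray 4887 med [ 0.5466 -0.0577  0.0956] p3 [ 0.4914 -0.1397  0.0669] p97 [0.6015 0.0385 0.1335]
 plane [ 0.0534329  -0.26042947  0.04818614] tilt 14.887960677692721 downhill 101.5945967281934 3884
 rect ((544.7156982421875, -49.533203125), (100.77761840820312, 197.69155883789062), 11.791701316833496)
 floor rect ((547.0070190429688, -51.22474670410156), (90.72970581054688, 193.116455078125), 12.101491928100586)
rest 656 med [0.5301 0.2902 0.0696] p3 [0.4897 0.2637 0.0608] p97 [0.5986 0.3405 0.0747]
((545.0758666992188, 302.984130859375),
[... 532 characters left out ...]
green 58 med [0.5499 0.0214 0.0845] p3 [0.5388 0.0118 0.0792] p97 [0.5583 0.0302 0.0884]
tray 2779 med [ 0.5387 -0.0528  0.0995] p3 [ 0.4856 -0.1416  0.069 ] p97 [0.6113 0.0393 0.133 ]
 plane [ 0.07132596 -0.25573361  0.04020239] tilt 14.868671437830784 downhill 105.58417161642912 1320
 rect ((547.0289916992188, -49.177330017089844), (108.0582275390625, 198.04962158203125), 11.836020469665527)
 floor rect ((548.899658203125, -51.422760009765625), (105.89771270751953, 192.52011108398438), 11.609033584594727)
rest 502 med [0.5845 0.3064 0.0693] p3 [0.5048 0.2626 0.0581] p97 [0.6066 0.3433 0.0746]
((547.7777099609375, 303.2486267089844), (58.57960510253906, 116.16036224365234), 70.583251953125)
```

```bash
python3 -m inch '[[1,1,0,-0.2,88],[1,1,0,-0.2,88],[1,1,0,-0.2,88],[1,1,0,-0.2,88],[1,1,0,-0.2,88]]' 40
python3 -m inch '[[1,1,0,-0.2,88],[1,1,0,-0.2,88],[1,1,0,-0.2,88],[1,1,0,-0.2,88],[1,1,0,-0.2,88]]'
python3 -m inch '[[1,1,0,-0.2,88],[1,1,0,-0.2,88],[0,1,0,-0.2,88],[0,1,0,-0.2,88],[0,1,0,-0.2,88]]'
python3 -c "
from plant import r;print(r.get_state()['q'])"
```

```text
clock: 0.6
tool_pos: [0.3609, -0.4528, 0.2574]
eef_rot: [0.99, 0.14, -0.0, -0.0]
contact_force: [-0.3, -0.2, -0.4]
opening: 0.998
clock: 1.1
tool_pos: [0.4859, -0.3278, 0.2574]
eef_rot: [0.996, 0.088, -0.0, -0.0]
contact_force: [-0.5, -0.4, -0.8]
opening: 0.999
clock: 1.6
tool_pos: [0.535, -0.2028, 0.2572]
eef_rot: [0.999, 0.036, -0.0, -0.0]
contact_force: [0.2, 0.5, 0.6]
opening: 1.0
[ 0.31181865  0.61567715 -0.05031784  1.73320961  0.04066693  0.79475439
 -1.25747575]
```

```bash
python3 -m inch '[[0,1,0,-0.2,88],[0,1,0,-0.2,88],[0,1,0,-0.2,88],[0,1,0,-0.2,88],[0,1,0,-0.2,88]]'
python3 -m inch '[[0,1,0,-0.2,88],[0,1,0,-0.2,88],[0,1,0,-0.2,88],[0,1,0,-0.2,88],[0,1,0,-0.2,88]]'
python3 -m inch '[[0,1,0,-0.2,88],[0,1,0,-0.2,88],[0,1,0,-0.2,88],[0,1,0,-0.2,88],[0,1,0,-0.2,88]]'
python3 -m inch '[[0,1,0,-0.2,88],[0,1,0,-0.2,88],[0,1,0,-0.2,88],[0,1,0,-0.2,88],[0,1,0,-0.2,88]]'
python3 -c "
from plant import r;print(r.get_state()['q'])"
```

```text
clock: 2.1
tool_pos: [0.5348, -0.078, 0.2574]
eef_rot: [1.0, -0.017, -0.0, -0.0]
contact_force: [0.3, -1.0, -0.4]
opening: 0.999
clock: 2.6
tool_pos: [0.5348, 0.0469, 0.2574]
eef_rot: [0.998, -0.069, -0.0, 0.0]
contact_force: [0.3, -1.1, -0.0]
opening: 0.997
clock: 3.1
tool_pos: [0.5348, 0.1719, 0.2574]
eef_rot: [0.993, -0.121, -0.0, 0.0]
contact_force: [-0.2, 0.6, 0.2]
opening: 0.998
clock: 3.6
tool_pos: [0.5348, 0.2969, 0.2573]
eef_rot: [0.985, -0.173, -0.0, 0.0]
contact_force: [0.2, -0.9, -0.1]
opening: 0.995
[-0.66231166  0.67339526  0.14283246  1.61813956 -0.11743439  0.85958647
 -2.39210699]
```

```bash
python3 -m inch '[[0.5,0.2,-1,0,88],[0,0,-1,0,88],[0,0,-1,0,88],[0,0,-0.6,0,88],[0,0,0,0,88]]'
python3 - <<'E'
from h import *
s=r.snapshot("scene");im=s["pixels"][...,::-1];a=im[150:320,320:500]
t=r.snapshot("top")["pixels"][...,::-1][130:300,40:220]
cv2.imwrite("pics/c1.png",np.hstack([cv2.resize(a,(420,400)),cv2.resize(t,(370,400))]))
E
```

```text
clock: 4.1
tool_pos: [0.5459, 0.3001, 0.165]
eef_rot: [0.985, -0.173, -0.002, 0.002]
contact_force: [-1.2, -0.3, -0.0]
opening: 0.997
```

View pics/c1.png

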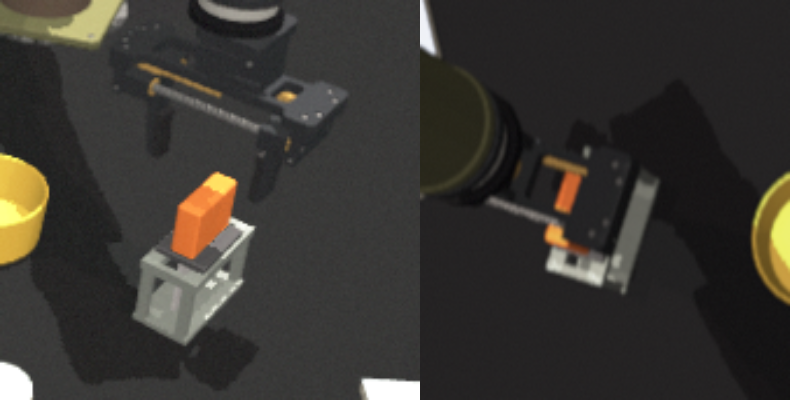

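The crop shows the jaws straddling the orange handle, with the fingertips just above it and centred. The left panel has the handle at about (205,215) and the fingers at (160,130) and (265,180). I'll descend and grip.

```bash
python3 -m inch '[[0,0.0,-0.8,0,88],[0,0,-0.8,0,88],[0,0,-0.6,0,88],[0,0,0,0,88],[0,0,0,0,60]]'
python3 -m inch '[[0,0,0,0,10],[0,0,0,0,10],[0,0,0,0,10],[0,0,0,0,10],[0,0,0,0,10]]' 40
python3 -m inch '[[0,0,0,0,10],[0,0,0,0,10],[0,0,0,0,10],[0,0,0,0,10],[0,0,0,0,10]]' 40
```

```text
clock: 4.7
tool_pos: [0.5481, 0.3011, 0.1134]
eef_rot: [0.985, -0.173, 0.0, -0.0]
contact_force: [2.1, -1.2, -0.2]
opening: 0.934
clock: 5.2
tool_pos: [0.5478, 0.3009, 0.1129]
eef_rot: [0.985, -0.173, 0.0, -0.0]
contact_force: [0.1, 1.0, 0.2]
opening: 0.479
clock: 5.7
tool_pos: [0.5479, 0.3013, 0.1128]
eef_rot: [0.985, -0.173, 0.0, -0.0]
contact_force: [0.7, 0.6, 0.7]
opening: 0.266
```

```bash
python3 -m inch '[[0,0,0.5,0,10],[0,0,0.8,0,10],[0,0,0.8,0,10],[0,0,0.8,0,10],[0,0,0.8,0,10]]' 40
python3 -m inch '[[0,0,0.8,0,10],[0,0,0.8,0,10],[0,0,0.7,0,10],[0,-0.5,0,0,10],[0,-0.8,0,0.4,10]]'
python3 - <<'E'
from h import *
s=r.snapshot("scene");im=s["pixels"][...,::-1]
cv2.imwrite("pics/c2.png",cv2.resize(im[60:320,150:500],(700,520)))
E
```

```text
clock: 6.2
tool_pos: [0.5472, 0.3002, 0.2064]
eef_rot: [0.985, -0.173, -0.0, 0.001]
contact_force: [0.1, -1.3, -2.0]
opening: 0.27
clock: 6.7
tool_pos: [0.5469, 0.2685, 0.2627]
eef_rot: [0.989, -0.151, -0.0, -0.0]
contact_force: [-0.2, -0.8, -3.0]
opening: 0.267
```

View pics/c2.png

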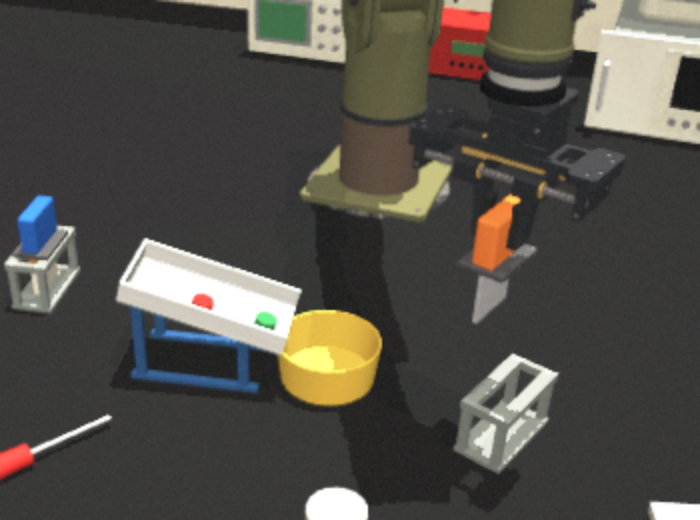

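The scraper is out of its rest and upright in the jaws, with the handle at (495,235), the blade at (490,295) and the empty rest at (505,410). I'll check where it sits in the grasp.

```bash
cat > m.py <<'E'
from h import *
st=r.get_state();T=np.array(st["tool_pos"]);M=R.from_quat(st["eef_rot"]).as_matrix()
print(T,np.degrees(np.arctan2(M[1,0],M[0,0])))
for n in("scene","top"):
    s=r.snapshot(n);W=cloud(s);hsv=cv2.cvtColor(s["pixels"][...,::-1].copy(),cv2.COLOR_BGR2HSV);H,S=hsv[...,0],hsv[...,1]
    near=np.linalg.norm(W[...,:2]-T[:2],axis=-1)<.07
    L=lambda m:(W[m]-T)@M
    for k,m in(("handle",near&(H>5)&(H<18)&(S>170)&(W[...,2]>T[2]-.05)),("blade",near&(S<60)&(W[...,2]<T[2]-.046)&(W[...,2]>T[2]-.13))):
        p=L(m)
        if len(p)>5: print(n,k,len(p),"tool frame lo/hi",np.percentile(p,[2,98],axis=0).round(4).tolist())
E
python3 m.py
```

```text
[0.54733736 0.26182438 0.26231722] -17.563045915762288
scene handle 496 tool frame lo/hi [[-0.0121, -0.0119, -0.0174], [0.0356, 0.0102, 0.0326]]
scene blade 247 tool frame lo/hi [[-0.0308, -0.0015, 0.0512], [0.0324, 0.0031, 0.1015]]
top handle 171 tool frame lo/hi [[-0.0379, -0.0089, -0.0624], [0.0224, 0.0422, 0.0289]]
top blade 19 tool frame lo/hi [[-0.0354, 0.0007, 0.0933], [-0.0233, 0.0029, 0.1034]]
```

```bash
python3 -m inch '[[0,-1,0,0.35,10],[0,-1,0,0.35,10],[0,-1,0,0.35,10],[0,-1,0,0.35,10],[0,-1,0,0.35,10]]'
python3 -m inch '[[0.1,-1,0,0.35,10],[0.1,-1,0,0.35,10],[0.1,-1,0,0.35,10],[0.1,-1,0,0.35,10],[0.1,-1,0,0.35,10]]'
python3 -m inch '[[0.1,-1,0,0.35,10],[0.05,-1,0,0.35,10],[0,-1,0,0.35,10],[0,-0.8,0,0.35,10],[0,-0.6,0,0,10]]'
python3 -m inch '[[0,0,0,0,10],[0,0,0,0,10]]'
```

```text
clock: 7.35
tool_pos: [0.5472, 0.1432, 0.2621]
eef_rot: [0.998, -0.06, -0.001, -0.0]
contact_force: [0.1, -0.2, -2.4]
opening: 0.269
clock: 7.85
tool_pos: [0.56, 0.0182, 0.2622]
eef_rot: [1.0, 0.031, -0.001, -0.0]
contact_force: [0.4, -0.2, -1.2]
opening: 0.269
clock: 8.35
tool_pos: [0.5637, -0.0928, 0.2622]
eef_rot: [0.995, 0.103, -0.0, -0.0]
contact_force: [-0.5, -0.0, -2.0]
opening: 0.272
clock: 8.55
tool_pos: [0.564, -0.0904, 0.2625]
eef_rot: [0.995, 0.104, -0.0, -0.001]
contact_force: [0.9, 1.4, -2.0]
opening: 0.27
```

```bash
python3 -m inch '[[0,0,-0.6,0,10],[0,0,-0.6,0,10],[0,0,0,0,10],[0,0,0,0,10]]'
python3 m.py
python3 - <<'E'
from h import *
s=r.snapshot("scene");im=s["pixels"][...,::-1]
cv2.imwrite("pics/c3.png",cv2.resize(im[110:270,190:360],(765,600-0)[:2] if 0 else (638,600)))
E
```

```text
clock: 8.95
tool_pos: [0.5642, -0.09, 0.2328]
eef_rot: [0.995, 0.105, -0.0, -0.0]
contact_force: [-0.0, -0.9, -1.7]
opening: 0.268
[ 0.5641551  -0.09001666  0.23283947] 12.008991068188816
scene handle 388 tool frame lo/hi [[-0.0256, -0.0117, -0.0174], [0.0357, 0.0112, 0.0316]]
scene blade 1106 tool frame lo/hi [[-0.0571, -0.0456, 0.062], [0.0437, 0.0503, 0.1295]]
top handle 265 tool frame lo/hi [[-0.0391, -0.0113, -0.0406], [-0.0188, 0.0112, 0.0196]]
top blade 514 tool frame lo/hi [[-0.061, -0.0336, 0.0982], [0.0376, 0.0457, 0.1295]]
```

View pics/c3.png

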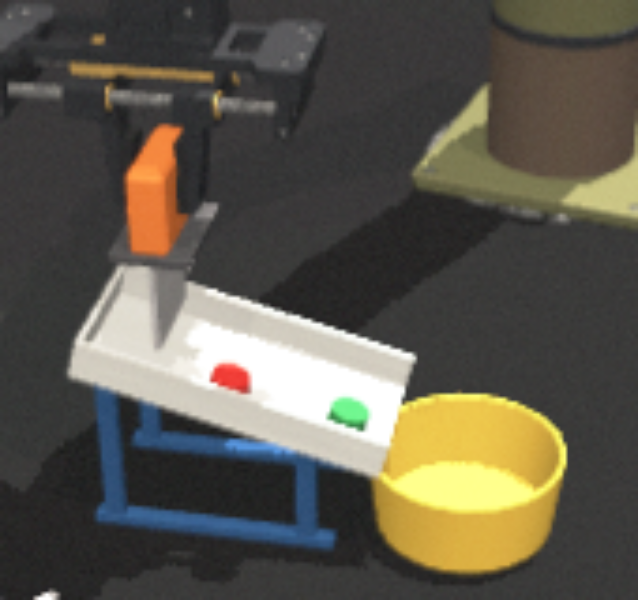

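The blade at (160,320) hangs over the tray floor, uphill of the red plug at (232,378) and clear of the walls. I'll set it down now.

```bash
python3 -m inch '[[0,0,-0.4,0,10],[0,0,-0.4,0,10],[0,0,-0.2,0,10],[0,0,0,0,10],[0,0,0,0,10]]' 50
```

```text
clock: 9.6
tool_pos: [0.5639, -0.0916, 0.2075]
eef_rot: [0.995, 0.104, -0.0, -0.0]
contact_force: [-0.1, 0.5, -1.5]
opening: 0.27
```

```bash
python3 -m inch '[[-0.1,0.48,-0.13,0,10],[-0.1,0.48,-0.13,0,10],[-0.1,0.48,-0.13,0,10],[-0.1,0.48,-0.13,0,10],[-0.1,0.48,-0.13,0,10]]'
python3 - <<'E'
from h import *
s=r.snapshot("scene");im=s["pixels"][...,::-1]
cv2.imwrite("pics/c4.png",cv2.resize(im[110:270,190:360],(638,600)))
E
```

```text
clock: 10.1
tool_pos: [0.5512, -0.03, 0.1913]
eef_rot: [0.995, 0.104, -0.0, -0.0]
contact_force: [0.6, -0.2, -1.6]
opening: 0.271
```

View pics/c4.png

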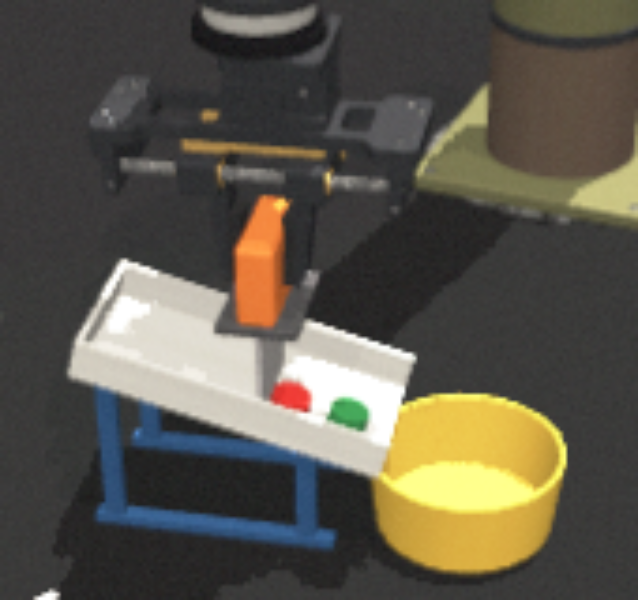

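The blade is pushing the red plug at (290,397) towards the green one at (348,412). I'll continue the stroke over the lip.

```bash
python3 -m inch '[[-0.1,0.48,-0.13,0,10],[-0.1,0.48,-0.13,0,10],[-0.1,0.48,-0.13,0,10],[-0.1,0.48,-0.13,0,10],[-0.1,0.48,-0.13,0,10]]'
python3 -m inch '[[-0.1,0.48,-0.13,0,10],[-0.1,0.48,-0.13,0,10],[-0.08,0.4,-0.08,0,10],[0,0,0,0,10],[0,0,0,0,10]]'
python3 -m inch '[[0,0,0.6,0,10],[0,0,1,0,10],[0,0,1,0,10],[0,0,1,0,10],[0,0,0,0,10]]'
python3 - <<'E'
from h import *
s=r.snapshot("scene");im=s["pixels"][...,::-1];t=r.snapshot("top")["pixels"][...,::-1]
cv2.imwrite("pics/c5.png",np.hstack([cv2.resize(im[130:270,190:360],(400,400)),cv2.resize(t[150:290,180:380],(400,400))]))
E
```

```text
clock: 10.65
tool_pos: [0.5387, 0.0296, 0.175]
eef_rot: [0.995, 0.104, 0.0, -0.0]
contact_force: [1.0, 0.1, -2.4]
opening: 0.268
clock: 11.15
tool_pos: [0.532, 0.0623, 0.1668]
eef_rot: [0.995, 0.104, 0.0, 0.0]
contact_force: [-0.2, -0.5, -2.2]
opening: 0.264
clock: 11.65
tool_pos: [0.5342, 0.0616, 0.2598]
eef_rot: [0.995, 0.103, 0.004, 0.0]
contact_force: [0.4, 0.0, -2.3]
opening: 0.265
```

View pics/c5.png

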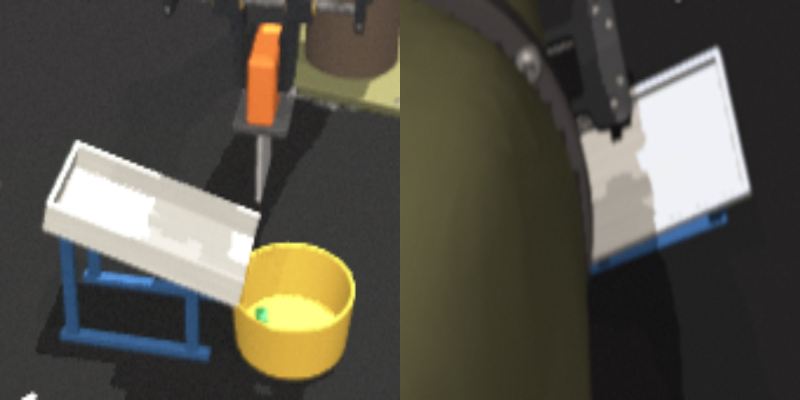

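The tray is empty and green is in the cup at (262,315). Red isn't visible from this angle, so I'll go to hover over the rest and check the cup from the top camera.

```bash
python3 -m inch '[[0,0.6,0.3,-0.5,10],[0.1,1,0,-0.5,10],[0.1,1,0,-0.5,10],[0.1,1,0,-0.5,10],[0.1,1,0,-0.5,10]]'
python3 -m inch '[[0.1,1,0,-0.5,10],[0.14,1,0,-0.5,10],[0,1,0,-0.5,10],[0,1,0,-0.5,10],[0,0.6,0,-0.5,10]]'
python3 -m inch '[[0,0.36,0,-0.3,10],[0,0,0,0,10],[0,0,0,0,10],[0,0,0,0,10]]'
python3 - <<'E'
from h import *
for n in("top","scene"):
    s=r.snapshot(n);W=cloud(s);im=s["pixels"][...,::-1].copy();hsv=cv2.cvtColor(im,cv2.COLOR_BGR2HSV);H,S,V=[hsv[...,i].astype(int) for i in range(3)]
    c=np.array([.5181,.0867]);near=np.linalg.norm(W[...,:2]-c,axis=-1)<.065
    d=np.array([-.2045,.979]);o=np.array([.5435,-.0347])
    for k,m in(("red",near&((H<6)|(H>174))&(S>150)),("green",near&(H>42)&(H<85)&(S>100))):
        if m.sum()>3:
            p=np.median(W[m],0);e=p[:2]-o;print(n,k,m.sum(),p.round(4),"level along/cross",(e@d).round(4),(e@[-.979,-.2045]).round(4))
    if n=="top": a=cv2.resize(im[160:270,90:290],(780,430)); cv2.imwrite("pics/c6.png",a)
E
python3 m.py
```

```text
clock: 12.25
tool_pos: [0.5411, 0.1777, 0.2623]
eef_rot: [1.0, -0.028, -0.002, 0.001]
contact_force: [-0.4, 0.8, -2.4]
opening: 0.269
clock: 12.75
tool_pos: [0.5467, 0.2944, 0.2618]
eef_rot: [0.988, -0.157, -0.002, 0.001]
contact_force: [-0.5, 0.2, -1.5]
opening: 0.265
clock: 13.15
tool_pos: [0.548, 0.2998, 0.2635]
eef_rot: [0.985, -0.173, -0.0, 0.001]
contact_force: [-0.8, 0.5, -2.4]
opening: 0.267
top red 83 [0.5471 0.1017 0.0154] level along/cross 0.1328 -0.0314
top green 52 [0.5281 0.0599 0.0275] level along/cross 0.0958 -0.0043
scene green 18 [0.5359 0.0625 0.0288] level along/cross 0.0967 -0.0125
[0.54815433 0.30022145 0.26398444] -19.966121569264217
scene handle 513 tool frame lo/hi [[-0.0136, -0.0123, -0.0159], [0.0355, 0.0109, 0.0322]]
scene blade 260 tool frame lo/hi [[-0.0298, -0.0022, 0.0494], [0.032, 0.0029, 0.1015]]
top handle 103 tool frame lo/hi [[-0.0377, -0.0082, -0.0658], [-0.0279, 0.0438, 0.0286]]
top blade 10 tool frame lo/hi [[-0.0353, 0.0013, 0.0914], [-0.0318, 0.0039, 0.1023]]
```

View pics/c6.png

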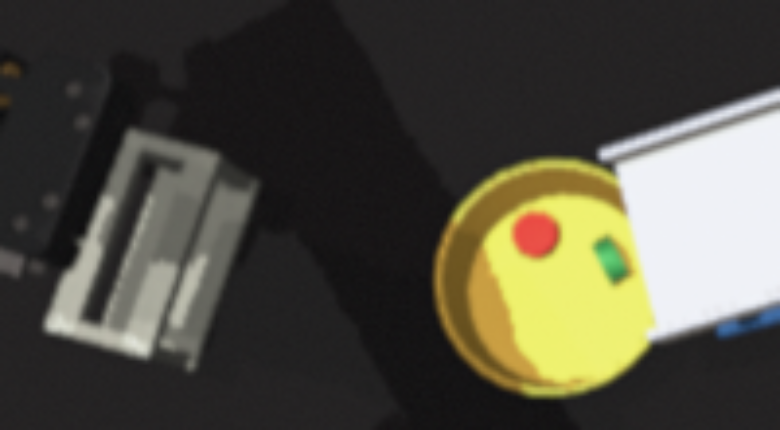

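Red lies flat at (536,235). Green is tilted against the near side of the cup at (612,258). Both are well inside the cup limits. I'll lower the scraper back along the path it came out.

```bash
python3 -m inch '[[0,0,-0.6,0,10],[0,0,-0.8,0,10],[0,0,-0.8,0,10],[0,0,-0.8,0,10],[0,0,-0.6,0,10]]'
python3 -m inch '[[0,0,-0.6,0,10],[0,0,-0.5,0,10],[0,0,-0.3,0,10],[0,0,-0.2,0,10],[0,0,0,0,10]]'
```

```text
clock: 13.85
tool_pos: [0.5477, 0.301, 0.1732]
eef_rot: [0.985, -0.173, -0.0, 0.0]
contact_force: [-0.1, -0.4, -1.5]
opening: 0.266
clock: 14.35
tool_pos: [0.5478, 0.3013, 0.1339]
eef_rot: [0.985, -0.173, -0.0, 0.0]
contact_force: [0.3, 0.2, -1.3]
opening: 0.273
```

```bash
python3 -m inch '[[0,0,-0.3,0,10],[0,0,-0.3,0,10],[0,0,-0.2,0,10],[0,0,-0.04,0,10],[0,0,0,0,10]]'
```

```text
clock: 14.85
tool_pos: [0.5479, 0.3014, 0.1131]
eef_rot: [0.985, -0.173, -0.0, 0.0]
contact_force: [0.9, 0.0, -1.7]
opening: 0.263
```

```bash
python3 -m inch '[[0,0,-0.02,0,10],[0,0,0,0,40],[0,0,0,0,60],[0,0,0,0,88],[0,0,0,0,88]]'
python3 -m inch '[[0,0,0,0,88],[0,0,0,0,88],[0,0,0,0,88],[0,0,0.3,0,88],[0,0,0.6,0,88]]'
python3 -m inch '[[0,0,1,0,88],[0,0,1,0,88],[0,0,1,0,88],[0,0,1,0,88],[0,0,1,0,88]]'
python3 -m inch '[[-0.5,0.8,0,0,88],[-0.5,0.8,0,0,88],[-0.5,0.8,0,0,88],[-0.5,0.8,0,0,88],[0,0,0,0,88]]'
python3 - <<'E'
from h import *
s=r.snapshot("scene");im=s["pixels"][...,::-1].copy();W=cloud(s);t=r.snapshot("top");ti=t["pixels"][...,::-1]
cv2.imwrite("pics/c7.png",np.hstack([cv2.resize(im[180:310,280:450],(420,400)),cv2.resize(ti[160:270,90:290],(380,400))]))
hsv=cv2.cvtColor(im,cv2.COLOR_BGR2HSV);H,S=hsv[...,0],hsv[...,1]
h=W[(H>5)&(H<18)&(S>180)&(W[...,2]>.1)&(W[...,1]>.2)&(W[...,1]<.42)&(W[...,0]<.7)&(W[...,0]>.3)]
q=h[h[:,2]>np.percentile(h[:,2],95)-.006]
print(np.median(h,0),np.percentile(h,[3,97],axis=0),cv2.minAreaRect((q[:,:2]*1000).astype(np.float32)),q[:,2].mean())
E
```

```text
clock: 15.35
tool_pos: [0.5481, 0.3015, 0.113]
eef_rot: [0.985, -0.173, 0.0, -0.0]
contact_force: [-0.2, 0.5, -0.5]
opening: 0.603
clock: 15.85
tool_pos: [0.5473, 0.3011, 0.1351]
eef_rot: [0.985, -0.173, -0.001, 0.001]
contact_force: [-0.4, 0.5, 0.3]
opening: 0.998
clock: 16.35
tool_pos: [0.5481, 0.3014, 0.2628]
eef_rot: [0.985, -0.173, 0.001, -0.0]
contact_force: [-0.7, 0.0, 0.2]
opening: 0.997
clock: 16.85
tool_pos: [0.4952, 0.3858, 0.2614]
eef_rot: [0.986, -0.17, -0.001, -0.002]
contact_force: [0.1, -0.2, 0.1]
opening: 0.997
[0.56079604 0.3021632  0.12376566] [[0.52194197 0.28221577 0.10159139]
 [0.58261039 0.32080988 0.12968077]] ((548.2775268554688, 301.68463134765625), (23.831491470336914, 71.31400299072266), 70.9522933959961) 0.12762334071756812
```

View pics/c7.png

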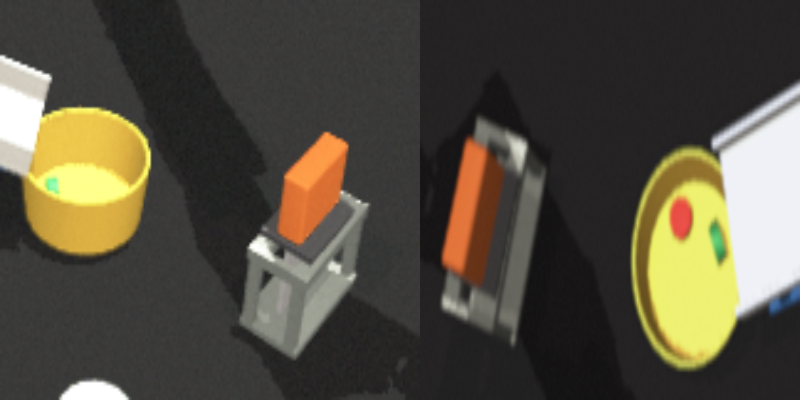

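The scraper is upright and released in its rest, with the handle at (313,190) and its top measured at 127.6 mm against 128 nominal. Both plugs are still in the cup, with red at (681,217) and green at (718,240) in the right panel. I'll hand it in.

```bash
python3 -m inch '[[0,0,0,0,88],[0,0,0,0,88],[0,0,0,0,88]]'; python3 -c "
from plant import r;print(r.finish_job(), r.get_state()['clock'])"
```

```text
clock: 17.25
tool_pos: [0.4987, 0.3803, 0.2604]
eef_rot: [0.985, -0.174, 0.0, 0.0]
contact_force: [0.2, 0.8, 0.1]
opening: 0.994
the job is handed in; nothing more can be done
the job is handed in; nothing more can be done
```

The job is handed in at about 17 s of the 58 s allowed; the system reports no verdict. I lifted the orange scraper out of its rest and set the blade down about 3 mm above the tray floor, uphill of the red plug. One straight stroke took both plugs over the lip into the cup, and I then put the scraper back in its rest and moved the gripper clear.

**Plugs:** In the last pictures both lie in the cup, unmoved between the two looks. Red lies flat, at about x 150 mm, y -31 mm in the tray frame. Green is tilted against the cup wall under the lip, not flat, at about x 104 mm, y -4 to -13 mm and 28 mm high. Both are within the limits, green by the smaller margin.

**Scraper:** It stands upright in its rest, with the handle top at 127.6 mm against 128 mm nominal. Its centre is within about 4 mm of where it started, and contact forces stayed within a few newtons in every reading.

**Disagreements:**
- The two cameras differed by up to about 7 mm on the handle and plug positions.
- Red was out of sight of the scene camera after the stroke, so its position comes from the top camera only.

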